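# Find the hidden register notch of the print indexer and lock it

### The job

Lock the rotary coaster-printing base in register: turn its platen clockwise by the black bar knob, feeling for the hidden notch where the resistance dips and the platen settles, let go of it there, and press the red lock pin fully down so that it stays down. Never force the pin: if it stops hard after a few millimetres, the platen is not in its notch. Leave the ink jar, clamp and tape alone.

Things in the scene. Friction and masses are not known exactly. Their poses are not given: they have to be found in the camera images.
- indexer: Fixed aluminium bed plate, 180 mm (x) by 215 mm (y -125 to +90), 12 mm thick, on the table. Its grey drum carries the round white platen (150 mm across, top 44 mm up, three cork pads; no mark shows the notch). Origin on the platen's axis at table height, z up. The lock pin's axis stands 105 mm from it towards this body's -y.
- platen (a joint): Platen angle, growing clockwise seen from above, stops at 0 and 1.9; starts at 0 to 0.2. Even drag about 0.12 N m. Hidden notch, middle anywhere from 0.5 to 1.4, 0.06 rad to either side: in its first half a spring pulls the platen on (resistance falls below zero), past the middle it resists with up to 0.55 N m, then lets go. Released within it, the platen settles in its middle. May be turned back.
- platen_grip (a point): Centre of the black bar knob on the platen's axis, 72 mm above the table. The bar is 54 mm long, 14 mm thick, 32 mm high (56 to 88 mm above the table) on a 28 mm thick neck; its length lies along this frame's x, its thickness along y, z up. It turns with the platen.
- lock_pin (a joint): How far the red lock pin is pressed, m: 0 raised, 0.012 fully down. No spring: slides with 3 N of friction (more when fast) and stays where left. Platen out of its notch: blocked hard at about 0.003; in it, goes all the way. Never to be pushed with over 14 N before it is 0.009 down.
- pin_top (a point): Centre of the top face of the pin's red mushroom cap (26 mm across), 70 mm above the table when raised, 58 mm when fully down; z up. It is pressed straight down.
- ink_jar_navy_mid (a point): Bystander: navy blue-lidded ink jar, 74 mm across, 85 mm high, upright; point on its axis 42 mm up.
- spring_clamp_a_mid (a point): Bystander: orange spring clamp lying flat, 40 x 111 x 24 mm (long along its y); point at its middle, 10 mm up.
- blue_tape_mid (a point): Bystander: roll of blue tape lying flat, 105 mm across, 24 mm high; point at its centre, 12 mm up.

How it is judged:
By the outcome, as a careful person would: the job done as asked, in the order asked, and still so for the second after the job is handed in, with the robot touching nothing.
It also fails if it takes over 72 s, if anything falls off the work surface, if the arm or the gripper's body presses on something with over 40 N, if the wrist force passes 120 N, or if a joint passes its speed limit or range.

### The arm

A 7-joint arm with a two-finger parallel gripper is mounted at the origin on the work surface; the furniture and walls round the work are solid. World frame = base frame: x ahead of the robot, y to its left, z up, the work surface at z = 0. Lengths are in mm, angles in rad, forces in N, time in s.
With the tool pointing down it reaches from about 400 to 925 mm from the base axis. Payload 4.1 kg.
Tool frame: the origin (TCP) lies between the finger pads; the fingertips stand 19 mm ahead of it and the grasp point (between the pads) is the TCP; z points along the fingers, y is the line along which they close (so a half turn about z gives the same grasp; the last joint's range is limited). The gripper opens to 85 mm and grips with 20 to 120 N. Pads are 22 mm wide; open, the fingers measure 114 mm over their backs; the gripper's body (76 mm by 85 mm) begins 54 mm behind the grasp point. The pads swing forward as they close: fully open they stand 13 mm farther back than shut.
Start: joints at [1.005, 0.398, 0.045, 1.537, -0.019, 1.207, -0.051], TCP at [292.56, -580.474, 250.347] pointing down, gripper open.
Joint ranges: [-2.82, 2.82], [-0.49, 2.23], [-1.37, 1.46], [0, 2.46], [-1.36, 4.5], [0.23, 2], [-2.94, 2.94]. Speed limits (rad/s): [2.57, 2.57, 3.14, 3.14, 3.14, 3.14, 3.14].

### API

Orientations are given as a unit quaternion [w, x, y, z].
In Python, from workcell import arm gives the robot as it stands.
- The arm moves only by the tool servo_tool, never from a script. Its argument "series" is a list of rows, each a list of 7 numbers: the opening, from 0 (shut) to 1 (fully open), then the shift along the tool's x, y, z scaled (see below), then the turn, a rotation vector about the tool's x, y, z scaled (see below). In form: [[hand, dx, dy, dz, rx, ry, rz], ...]. A call has exactly 10 rows; each row shifts and turns the commanded pose from where the row before left it, along the tool's axes as they then stand; what a row does not reach is not made up. The controller multiplies each number of a shift by 0.025 m and each number of a turn by 0.08 rad. A row lasts 1/12 s, in which the tool goes at most 41.7 mm and 7.16 degrees, less where a joint would pass 70% of its speed; a pose out of reach is approached as far as the arm can. A call with a number of a shift or a turn outside -1 to 1 is refused whole. A call with a gripper value outside its range is refused whole. The fingers move at their own pace and stop on an object; the grip force is fixed at half the most. Time passes only in rows, so rows that do not move let the fingers close, or fill a call up. It gives the time, the measured TCP pose, the force, the opening and the grip force at its end, in the units of the state.
- arm.state(): the state, without advancing time (a new reading comes with each control period).
- arm.camera(name): name is "side" or "top" or "wrist"; returns a dict with "img" (384x512x3 uint8, blue, green, red), "fov_y" (degrees; the focal length in pixels is half the picture's height over the tangent of half this angle, whatever the lens; pixels are square), "cx", "cy" (the principal point, pixels), "R" (3x3) and "t" (3): a world point X has camera coordinates R X + t. Camera axes: x right, y down, z forward; pixel columns grow to the right and rows downward; lengths in mm; the calibration is good to about 2 mm. A picture is of the moment at which its call begins. There is no depth.
- arm.hand_in(): hands the job in; it is judged then, once.
The state is a dict: "t": time; "joint_positions": joint angles; "dq": joint speeds; "joint_efforts": joint torques, N m; "tcp_pos": TCP position; "eef_rot": TCP orientation; "ft_force": force on the tool from outside, world axes, zero at the start; "ft_torque": the same for the moment, N m; "opening": finger opening in mm; "grip_force": force on a finger pad.
Only numpy, scipy, OpenCV 4.12 (cv2) and the standard library are available. Lean on these libraries where they do the work, as an engineer would, in place of code of your own. Each camera call takes 0.05 s, during which the arm holds its last target. There are 200 camera calls.

## Working session

There is one attempt and no reset: what is moved stays moved. The work goes in short steps, Python scripts to look and compute and a tool call to move; the robot and the scene stay as the last step left them, time stands still between calls to the robot, and variables do not carry over. Pictures are saved under pics/ and viewed, at most 10 in all, crops included, and the job is handed in when it is done.

Besides the shell and the picture viewer there is one more tool, called after "Emit:" in YAML: its name, and indented under it one key for each argument. servo_tool: Moves the arm, as the interface text tells. Its arguments: {"type":"object","properties":{"series":{"type":"array"}},"required":["series"]}

```bash
mkdir -p pics
python3 - <<'E'
from workcell import arm
import cv2,numpy as np
s=arm.state();print(s['t'],s['tcp_pos'],s['eef_rot'],s['ft_force'])
a=arm.camera("top");b=arm.camera("side")
for n,c in(("top",a),("side",b)):
    cv2.imwrite(f"pics/{n}0.png",c["img"]);print(n,c["fov_y"],c["cx"],c["cy"],np.round(c["R"],3).tolist(),np.round(c["t"],1))
E
```

```text
0.0 [ 292.26656131 -579.91468822  249.24363877] [-9.42042895e-04  9.72874338e-01  2.31332122e-01 -2.90305702e-04] [ 0.10653576 -0.32902319 -1.01824827]
top 48.365307741649495 249.48229531063492 195.93355312917407 [[0.083, -0.997, -0.004], [-0.974, -0.081, -0.21], [0.209, 0.021, -0.978]] [ -16.5  516.4 1483.2]
side 49.98997681158082 255.91173642305228 196.3075015333572 [[-0.885, -0.465, -0.002], [-0.163, 0.314, -0.935], [0.436, -0.828, -0.354]] [457.8 157.4 983. ]
```

View pics/top0.png

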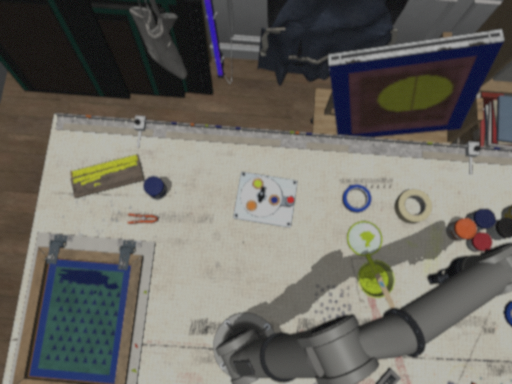

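View pics/side0.png

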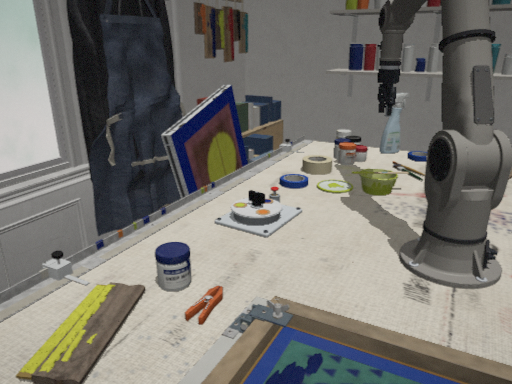

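Top view: the bed plate is at about (266,198), with the red pin at (290,200) and the jar, clamp and tape well clear. In the side view, the knob is at (257,198) and the pin cap at (275,189). I'll measure these now.

```bash
cat > h.py <<'E'
from workcell import arm
import cv2,numpy as np
def ray(c,u,v):
    f=c["img"].shape[0]/2/np.tan(np.radians(c["fov_y"]/2));R=np.array(c["R"]);t=np.array(c["t"])
    return -R.T@t,R.T@np.array([(u-c["cx"])/f,(v-c["cy"])/f,1])
def onz(c,u,v,z):
    o,d=ray(c,u,v);return o+d*(z-o[2])/d[2]
def proj(c,X):
    f=c["img"].shape[0]/2/np.tan(np.radians(c["fov_y"]/2));p=np.array(c["R"])@X+np.array(c["t"]);return f*p[0]/p[2]+c["cx"],f*p[1]/p[2]+c["cy"]
def blobs(c,lo,hi,box,amin=5):
    h=cv2.cvtColor(c["img"],cv2.COLOR_BGR2HSV);m=cv2.inRange(h,np.array(lo),np.array(hi))
    x0,y0,x1,y1=box;k=np.zeros_like(m);k[y0:y1,x0:x1]=m[y0:y1,x0:x1]
    n,l,s,ce=cv2.connectedComponentsWithStats(k)
    return [(ce[i].round(1).tolist(),int(s[i,4])) for i in range(1,n) if s[i,4]>=amin],k
E
python3 - <<'E'
from h import *
a=arm.camera("top");b=arm.camera("side")
for n,c,box in(("top",a,(225,160,305,235)),("side",b,(210,170,310,245))):
    for nm,lo,hi in(("red",(0,150,90),(6,255,255)),("red2",(170,120,90),(180,255,255)),("blk",(0,0,0),(180,255,60))):
        for ce,A in blobs(c,lo,hi,box)[0]:print(n,nm,ce,A,onz(c,*ce,70 if nm[0]=='r' else 85).round(1))
x=cv2.resize(a["img"][160:235,225:310],None,fx=6,fy=6,interpolation=cv2.INTER_CUBIC)
y=cv2.resize(b["img"][170:245,210:310],None,fx=4,fy=6,interpolation=cv2.INTER_CUBIC)
y=cv2.resize(y,(290,450));x=cv2.resize(x,(510,450))
cv2.imwrite("pics/c0.png",np.hstack([x,y]))
E
```

```text
top red [290.1, 199.3] 20 [ 512.5 -118.8   70. ]
top blk [262.5, 189.5] 8 [536.6 -18.2  85. ]
top blk [260.5, 197.4] 20 [507.5 -13.4  85. ]
side red [274.2, 188.2] 20 [ 509.8 -107.1   70. ]
side blk [280.3, 181.5] 6 [ 501.7 -133.9   85. ]
side blk [256.4, 197.9] 183 [501.4  27.   85. ]
```

View pics/c0.png

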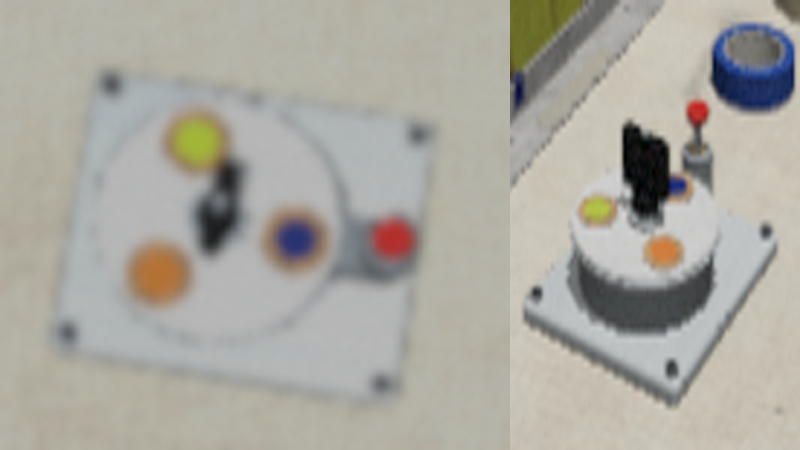

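Emit:
servo_tool:
  series:
    - [1, 0.5, -0.45, 0, 0, 0, 0]
    - [1, 1, -0.91, 0, 0, 0, 0]
    - [1, 1, -0.91, 0, 0, 0, 0]
    - [1, 1, -0.91, 0, 0, 0, 0]
    - [1, 1, -0.91, 0, 0, 0, 0]
    - [1, 1, -0.91, 0, 0, 0, 0]
    - [1, 1, -0.91, 0, 0, 0, 0]
    - [1, 1, -0.91, 0, 0, 0, 0]
    - [1, 1, -0.91, 0, 0, 0, 0]
    - [1, 1, -0.91, 0, 0, 0, 0]

```text
t: 1.03
tcp_pos: [407.6, -279.0, 250.3]
eef_rot: [0.0, 0.973, 0.231, 0.0]
ft_force: [0.1, -0.1, 0.3]
opening: 85.7
grip_force: 0.0
```

Emit:
servo_tool:
  series:
    - [1, 1, -0.91, 0, 0, 0, 0]
    - [1, 1, -0.91, 0, 0, 0, 0]
    - [1, 1, -0.91, 0, 0, 0, 0]
    - [1, 1, -0.91, 0, 0, 0, 0]
    - [1, 1, -0.91, 0, 0, 0, 0]
    - [1, 1, -0.91, 0, 0, 0, 0]
    - [1, 0.5, -0.5, 0, 0, 0, 0]
    - [1, 0, 0, 0, 0, 0, -1]
    - [1, 0, 0, 0, 0, 0, -1]
    - [1, 0, 0, 0, 0, 0, -1]

```text
t: 1.87
tcp_pos: [485.4, -73.9, 250.2]
eef_rot: [0.0, 0.937, 0.349, -0.0]
ft_force: [-0.2, 0.6, 0.2]
opening: 85.4
grip_force: 0.0
```

Emit:
servo_tool:
  series:
    - [1, 0, 0, 0, 0, 0, -1]
    - [1, 0, 0, 0, 0, 0, -1]
    - [1, 0, 0, 0, 0, 0, -1]
    - [1, 0, 0, 0, 0, 0, -1]
    - [1, 0, 0, 0, 0, 0, -1]
    - [1, 0, 0, 0, 0, 0, -1]
    - [1, 0, 0, 0, 0, 0, -1]
    - [1, 0, 0, 0, 0, 0, -1]
    - [1, 0, 0, 0, 0, 0, -1]
    - [1, 0, 0, 0, 0, 0, -1]

```text
t: 2.7
tcp_pos: [485.3, -74.5, 250.2]
eef_rot: [-0.0, 0.728, 0.686, -0.0]
ft_force: [-0.4, -0.2, -0.4]
opening: 85.6
grip_force: 0.0
```

Emit:
servo_tool:
  series:
    - [1, 0, 0, 0, 0, 0, -1]
    - [1, 0, 0, 0, 0, 0, -1]
    - [1, 0, 0, 0, 0, 0, -1]
    - [1, 0, 0, 0, 0, 0, -1]
    - [1, 0, 0, 0, 0, 0, -1]
    - [1, 0, 0, 0, 0, 0, -1]
    - [1, 0, 0, 0, 0, 0, -1]
    - [1, 0, 0, 0, 0, 0, -1]
    - [1, 0, 0, 0, 0, 0, -1]
    - [1, 0, 0, 0, 0, 0, -1]

```text
t: 3.53
tcp_pos: [485.3, -74.5, 250.2]
eef_rot: [-0.0, 0.404, 0.915, -0.0]
ft_force: [-0.2, -0.2, -0.2]
opening: 85.5
grip_force: 0.0
```

Run:
```python
from h import *
s=arm.state();print(s['t'],s['joint_positions'],s['tcp_pos'],s['eef_rot'],s['ft_force'])
c=arm.camera("wrist");cv2.imwrite("pics/w0.png",c["img"])
print(c["fov_y"],np.round(c["R"],3).tolist(),(-np.array(c["R"]).T@c["t"]).round(1))
```

```text
3.5333 [ 0.49273369  0.13228424 -0.46675077  1.89516888  0.06580107  1.12923482
  0.74136536] [485.29351538 -74.49908371 250.16099604] [-9.65848830e-05  4.03538978e-01  9.14962445e-01 -9.01344642e-05] [-0.19769083 -0.23883881 -0.15994656]
70.34463939293468 [[0.738, 0.675, -0.0], [0.651, -0.712, 0.262], [0.177, -0.193, -0.965]] [439.1 -25.4 374. ]
```

View pics/w0.png

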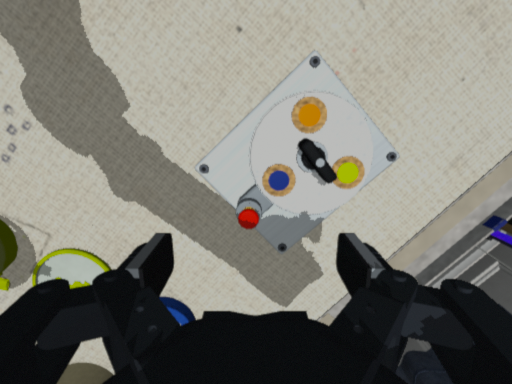

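The wrist view shows the platen around (311,152), the knob running from (303,145) to (332,177), and the pin cap at (248,218).

```bash
cat > m.py <<'E'
from h import *
s=arm.state();c=arm.camera("wrist")
def go():
    g=blobs(c,(0,180,110),(5,255,255),(150,20,450,300),60)[0];print("red",g)
    P=onz(c,*g[0][0],70);print("pin",P.round(1))
    h=cv2.cvtColor(c["img"],cv2.COLOR_BGR2HSV)
    k=blobs(c,(0,0,0),(180,255,50),(270,120,350,200),60)[1]
    n,l,st,ce=cv2.connectedComponentsWithStats(k);i=1+np.argmax(st[1:,4])
    r=cv2.minAreaRect(np.argwhere(l==i)[:,::-1].astype(np.float32));print("knob",r)
    bx=cv2.boxPoints(r);Q=np.array([onz(c,*p,80)[:2] for p in bx]);print(Q.round(1))
    e=[(Q[1]-Q[0]),(Q[2]-Q[1])];e=max(e,key=np.linalg.norm);print("len",np.linalg.norm(e),"ang",np.degrees(np.arctan2(e[1],e[0])),"c",Q.mean(0))
go()
# holes at z 12
H=np.array([onz(c,*p,12)[:2] for p in((315,62),(391,156),(282,247),(204,169))]);print("holes",H.round(1),H.mean(0))
for p in((249,152),(373,152),(311,91),(311,213)):print(onz(c,*p,44).round(1))
E
python3 m.py
```

```text
red [([247.9, 218.3], 296)]
pin [ 511.6 -116.3   70. ]
knob ((316.5000305175781, 161.00001525878906), (50.20458221435547, 21.920310974121094), 45.0)
[[491.5 -24.9]
 [492.1  -2.1]
 [548.   -2.6]
 [548.3 -26.2]]
len 55.904369744871175 ang -0.5206789003873155 c [519.99042145 -13.97650754]
holes [[ 449.3   72.1]
 [ 606.3   60.5]
 [ 592.  -133. ]
 [ 434.4 -121.3]] [520.46844437 -30.41844513]
[461.5 -60.   44. ]
[571.7  41.3  44. ]
[466.8  39.2  44. ]
[572.5 -63.9  44. ]
```

Emit:
servo_tool:
  series:
    - [1, 0, 0, 0, 0, 0, -1]
    - [1, 0, 0, 0, 0, 0, -1]
    - [1, 0, 0, 0, 0, 0, -1]
    - [1, 0, 0, 0, 0, 0, -1]
    - [1, 0, 0, 0, 0, 0, -1]
    - [1, 0, 0, 0, 0, 0, -1]
    - [1, 0, 0, 0, 0, 0, -1]
    - [1, 0, 0, 0, 0, 0, -1]
    - [1, 0, 0, 0, 0, 0, -1]
    - [1, 0, 0, 0, 0, 0, -1]

```text
t: 4.47
tcp_pos: [485.4, -74.5, 250.2]
eef_rot: [-0.0, 0.017, 1.0, -0.0]
ft_force: [-0.1, -0.1, 0.3]
opening: 85.2
grip_force: 0.0
```

Emit:
servo_tool:
  series:
    - [1, -0.3, 0.5, 0, 0, 0, 0]
    - [1, -0.3, 0.5, 0.5, 0, 0, 0]
    - [1, -0.3, 0.5, 0.5, 0, 0, 0]
    - [1, -0.3, 0.5, 0.5, 0, 0, 0]
    - [1, -0.2, 0.5, 0.5, 0, 0, 0]
    - [1, 0, 0, 0.5, 0, 0, 0]
    - [1, 0, 0, 0, 0, 0, 0]
    - [1, 0, 0, 0, 0, 0, 0]
    - [1, 0, 0, 0, 0, 0, 0]
    - [1, 0, 0, 0, 0, 0, 0]

```text
t: 5.3
tcp_pos: [523.1, -13.9, 188.7]
eef_rot: [0.001, 0.018, 1.0, -0.0]
ft_force: [1.0, -0.0, -0.2]
opening: 85.2
grip_force: 0.0
```

Run:
```python
from h import *
s=arm.state();print(s['t'],s['joint_positions'],s['tcp_pos'],s['eef_rot'])
c=arm.camera("wrist");cv2.imwrite("pics/w1.png",c["img"])
for y in(-117,):print(proj(c,np.array([512,y,70])),proj(c,np.array([520,-12.5,88])))
```

```text
5.3 [ 0.42905551  0.26789801 -0.56784406  1.89840189  0.16868822  1.02062827
  1.32338368] [523.10688302 -13.8500281  188.71133078] [ 8.07840498e-04  1.81875975e-02  9.99834229e-01 -2.69654751e-04]
(np.float64(141.58272898039132), np.float64(185.08300277103524)) (np.float64(255.84933946387918), np.float64(195.03391372154758))
```

View pics/w1.png

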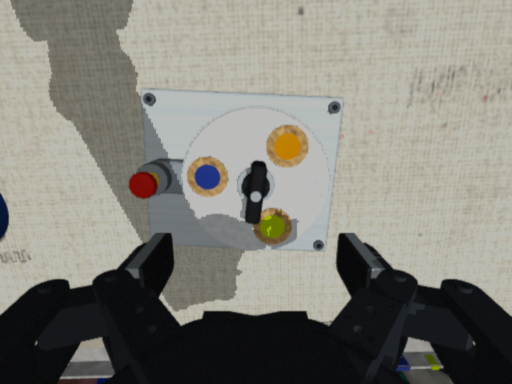

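The knob runs from (258,163) to (254,222), so its centre is about (520,-12.5) and it sits about 4° clockwise of the tool. I'll align, descend and grip.

Emit:
servo_tool:
  series:
    - [1, 0, 0, 0, 0, 0, 0.85]
    - [1, 0.12, 0.06, 0.5, 0, 0, 0]
    - [1, 0, 0, 0.6, 0, 0, 0]
    - [1, 0, 0, 0.7, 0, 0, 0]
    - [1, 0, 0, 0.7, 0, 0, 0]
    - [1, 0, 0, 0.7, 0, 0, 0]
    - [1, 0, 0, 0.6, 0, 0, 0]
    - [1, 0, 0, 0.4, 0, 0, 0]
    - [1, 0, 0, 0.3, 0, 0, 0]
    - [1, 0, 0, 0, 0, 0, 0]

```text
t: 6.18
tcp_pos: [519.2, -11.7, 74.4]
eef_rot: [-0.001, 0.052, 0.999, -0.0]
ft_force: [-0.3, -0.2, -0.2]
opening: 85.1
grip_force: 0.0
```

Emit:
servo_tool:
  series:
    - [0, 0, 0, 0, 0, 0, 0]
    - [0, 0, 0, 0, 0, 0, 0]
    - [0, 0, 0, 0, 0, 0, 0]
    - [0, 0, 0, 0, 0, 0, 0]
    - [0, 0, 0, 0, 0, 0, 0]
    - [0, 0, 0, 0, 0, 0, 0]
    - [0, 0, 0, 0, 0, 0, 0]
    - [0, 0, 0, 0, 0, 0, 0]
    - [0, 0, 0, 0, 0, 0, 0]
    - [0, 0, 0, 0, 0, 0, 0]

```text
t: 7.02
tcp_pos: [520.9, -12.9, 77.4]
eef_rot: [0.001, 0.052, 0.999, -0.001]
ft_force: [-4.0, -3.3, 13.4]
opening: 12.7
grip_force: 66.4
```

```bash
cat > st.py <<'E'
from h import *
s=arm.state();q=s['eef_rot'];print(s['t'],'q7',round(s['joint_positions'][6],3),np.round(s['tcp_pos'],1),'yaw',round(np.degrees(2*np.arctan2(q[2],q[1])),2),'F',np.round(s['ft_force'],2),'T',np.round(s['ft_torque'],3),s['opening'],s['grip_force'])
E
python3 st.py
```

```text
7.0167 q7 1.156 [520.9 -12.9  77.4] yaw 174.09 F [-3.98 -3.3  13.39] T [-0.437  0.542  0.189] 12.703494951294635 66.4026879491189
```

Emit:
servo_tool:
  series:
    - [0, 0, 0, -0.16, 0, 0, 0]
    - [0, 0, 0, 0, 0, 0, 0]
    - [0, 0, 0, 0, 0, 0, 0.3]
    - [0, 0, 0, 0, 0, 0, 0.3]
    - [0, 0, 0, 0, 0, 0, 0.3]
    - [0, 0, 0, 0, 0, 0, 0.3]
    - [0, 0, 0, 0, 0, 0, 0.3]
    - [0, 0, 0, 0, 0, 0, 0.3]
    - [0, 0, 0, 0, 0, 0, 0.3]
    - [0, 0, 0, 0, 0, 0, 0.3]

```text
t: 7.85
tcp_pos: [520.7, -12.7, 77.6]
eef_rot: [0.001, 0.146, 0.989, -0.0]
ft_force: [8.5, -2.1, -18.1]
opening: 13.0
grip_force: 64.9
```

```bash
python3 st.py
```

```text
7.85 q7 0.989 [520.7 -12.7  77.6] yaw 163.17 F [  8.48  -2.11 -18.1 ] T [-0.651 -1.693  0.591] 12.979207526659335 64.89295308840155
```

Emit:
servo_tool:
  series:
    - [0, -0.04, 0.01, 0.09, 0, 0, 0]
    - [0, 0, 0, 0, 0, 0, 0]
    - [0, 0, 0, 0, 0, 0, 0.1]
    - [0, 0, 0, 0, 0, 0, 0.05]
    - [0, 0, 0, 0, 0, 0, 0.05]
    - [0, 0, 0, 0, 0, 0, 0.05]
    - [0, 0, 0, 0, 0, 0, 0.05]
    - [0, 0, 0, 0, 0, 0, 0.05]
    - [0, 0, 0, 0, 0, 0, 0.05]
    - [0, 0, 0, 0, 0, 0, 0.05]

```text
t: 8.68
tcp_pos: [520.8, -12.6, 77.5]
eef_rot: [0.0, 0.164, 0.986, -0.001]
ft_force: [-2.7, -5.7, 5.7]
opening: 12.6
grip_force: 69.8
```

```bash
python3 st.py
```

```text
8.6833 q7 0.955 [520.8 -12.6  77.5] yaw 161.09 F [-2.7  -5.73  5.66] T [-1.003  0.256  0.323] 12.56550485114271 69.78295646229526
```

Emit:
servo_tool:
  series:
    - [0, 0, 0, 0, 0, 0, 0.05]
    - [0, 0, 0, 0, 0, 0, 0.05]
    - [0, 0, 0, 0, 0, 0, 0.05]
    - [0, 0, 0, 0, 0, 0, 0.05]
    - [0, 0, 0, 0, 0, 0, 0.05]
    - [0, 0, 0, 0, 0, 0, 0.05]
    - [0, 0, 0, 0, 0, 0, 0.05]
    - [0, 0, 0, 0, 0, 0, 0.05]
    - [0, 0, 0, 0, 0, 0, 0.05]
    - [0, 0, 0, 0, 0, 0, 0.05]

```text
t: 9.52
tcp_pos: [520.8, -12.5, 77.5]
eef_rot: [0.0, 0.184, 0.983, -0.001]
ft_force: [-1.8, -4.8, 4.8]
opening: 13.2
grip_force: 69.8
```

```bash
python3 st.py
```

```text
9.5167 q7 0.919 [520.8 -12.5  77.5] yaw 158.77 F [-1.76 -4.77  4.79] T [-0.978  0.305  0.375] 13.203451011710492 69.77407455895445
```

Emit:
servo_tool:
  series:
    - [0, 0, 0, 0, 0, 0, 0.05]
    - [0, 0, 0, 0, 0, 0, 0.05]
    - [0, 0, 0, 0, 0, 0, 0.05]
    - [0, 0, 0, 0, 0, 0, 0.05]
    - [0, 0, 0, 0, 0, 0, 0.05]
    - [0, 0, 0, 0, 0, 0, 0.05]
    - [0, 0, 0, 0, 0, 0, 0.05]
    - [0, 0, 0, 0, 0, 0, 0.05]
    - [0, 0, 0, 0, 0, 0, 0.05]
    - [0, 0, 0, 0, 0, 0, 0.05]

```text
t: 10.35
tcp_pos: [520.8, -12.4, 77.5]
eef_rot: [0.0, 0.204, 0.979, -0.001]
ft_force: [-2.5, -4.7, 5.8]
opening: 13.0
grip_force: 69.8
```

```bash
python3 st.py
```

```text
10.35 q7 0.884 [520.8 -12.4  77.5] yaw 156.5 F [-2.47 -4.73  5.83] T [-0.933  0.273  0.412] 12.978440835063452 69.77192970894976
```

Emit:
servo_tool:
  series:
    - [0, 0, 0, 0, 0, 0, 0.05]
    - [0, 0, 0, 0, 0, 0, 0.05]
    - [0, 0, 0, 0, 0, 0, 0.05]
    - [0, 0, 0, 0, 0, 0, 0.05]
    - [0, 0, 0, 0, 0, 0, 0.05]
    - [0, 0, 0, 0, 0, 0, 0.05]
    - [0, 0, 0, 0, 0, 0, 0.05]
    - [0, 0, 0, 0, 0, 0, 0.05]
    - [0, 0, 0, 0, 0, 0, 0.05]
    - [0, 0, 0, 0, 0, 0, 0.05]

```text
t: 11.18
tcp_pos: [520.9, -12.4, 77.5]
eef_rot: [0.0, 0.223, 0.975, -0.001]
ft_force: [-1.1, -4.3, 5.2]
opening: 13.0
grip_force: 69.8
```

```bash
python3 st.py
```

```text
11.1833 q7 0.848 [520.9 -12.4  77.5] yaw 154.24 F [-1.05 -4.29  5.21] T [-0.974  0.26   0.525] 12.989513989487211 69.76270293307607
```

Emit:
servo_tool:
  series:
    - [0, 0, 0, 0, 0, 0, 0.05]
    - [0, 0, 0, 0, 0, 0, 0.05]
    - [0, 0, 0, 0, 0, 0, 0.05]
    - [0, 0, 0, 0, 0, 0, 0.05]
    - [0, 0, 0, 0, 0, 0, 0.05]
    - [0, 0, 0, 0, 0, 0, 0.05]
    - [0, 0, 0, 0, 0, 0, 0.05]
    - [0, 0, 0, 0, 0, 0, 0.05]
    - [0, 0, 0, 0, 0, 0, 0.05]
    - [0, 0, 0, 0, 0, 0, 0.05]

```text
t: 12.02
tcp_pos: [520.9, -12.3, 77.5]
eef_rot: [0.0, 0.243, 0.97, -0.001]
ft_force: [-1.1, -4.7, 4.0]
opening: 13.0
grip_force: 69.7
```

```bash
python3 st.py
```

```text
12.0167 q7 0.813 [520.9 -12.3  77.5] yaw 151.92 F [-1.07 -4.69  3.97] T [-1.043  0.267  0.314] 12.965997971165304 69.69426293959259
```

Emit:
servo_tool:
  series:
    - [0, 0, 0, 0, 0, 0, 0.05]
    - [0, 0, 0, 0, 0, 0, 0.05]
    - [0, 0, 0, 0, 0, 0, 0.05]
    - [0, 0, 0, 0, 0, 0, 0.05]
    - [0, 0, 0, 0, 0, 0, 0.05]
    - [0, 0, 0, 0, 0, 0, 0.05]
    - [0, 0, 0, 0, 0, 0, 0.05]
    - [0, 0, 0, 0, 0, 0, 0.05]
    - [0, 0, 0, 0, 0, 0, 0.05]
    - [0, 0, 0, 0, 0, 0, 0.05]

```text
t: 12.85
tcp_pos: [521.0, -12.3, 77.5]
eef_rot: [0.0, 0.262, 0.965, -0.001]
ft_force: [-1.8, -3.7, 4.7]
opening: 13.2
grip_force: 69.7
```

```bash
python3 st.py
```

```text
12.85 q7 0.777 [521.  -12.3  77.5] yaw 149.62 F [-1.84 -3.69  4.71] T [-0.972  0.22   0.368] 13.216058668798839 69.66789707599673
```

Emit:
servo_tool:
  series:
    - [0, 0, 0, 0, 0, 0, 0.05]
    - [0, 0, 0, 0, 0, 0, 0.05]
    - [0, 0, 0, 0, 0, 0, 0.05]
    - [0, 0, 0, 0, 0, 0, 0.05]
    - [0, 0, 0, 0, 0, 0, 0.05]
    - [0, 0, 0, 0, 0, 0, 0.05]
    - [0, 0, 0, 0, 0, 0, 0.05]
    - [0, 0, 0, 0, 0, 0, 0.05]
    - [0, 0, 0, 0, 0, 0, 0.05]
    - [0, 0, 0, 0, 0, 0, 0.05]

```text
t: 13.68
tcp_pos: [521.0, -12.2, 77.5]
eef_rot: [0.0, 0.281, 0.96, -0.001]
ft_force: [-1.8, -3.9, 5.0]
opening: 13.1
grip_force: 69.7
```

```bash
python3 st.py
```

```text
13.6833 q7 0.741 [521.  -12.2  77.5] yaw 147.34 F [-1.83 -3.88  4.98] T [-1.01   0.289  0.437] 13.114193034850729 69.71661253857349
```

Emit:
servo_tool:
  series:
    - [0, 0, 0, 0, 0, 0, 0.05]
    - [0, 0, 0, 0, 0, 0, 0.05]
    - [0, 0, 0, 0, 0, 0, 0.05]
    - [0, 0, 0, 0, 0, 0, 0.05]
    - [0, 0, 0, 0, 0, 0, 0.05]
    - [0, 0, 0, 0, 0, 0, 0.05]
    - [0, 0, 0, 0, 0, 0, 0.05]
    - [0, 0, 0, 0, 0, 0, 0.05]
    - [0, 0, 0, 0, 0, 0, 0.05]
    - [0, 0, 0, 0, 0, 0, 0.05]

```text
t: 14.52
tcp_pos: [521.0, -12.2, 77.5]
eef_rot: [0.0, 0.3, 0.954, -0.001]
ft_force: [-3.0, -4.1, 5.7]
opening: 12.8
grip_force: 69.7
```

```bash
python3 st.py
```

```text
14.5167 q7 0.706 [521.  -12.2  77.5] yaw 145.05 F [-2.96 -4.13  5.7 ] T [-0.985  0.241  0.455] 12.764433992739267 69.67772363207928
```

Emit:
servo_tool:
  series:
    - [0, 0, 0, 0, 0, 0, 0.05]
    - [0, 0, 0, 0, 0, 0, 0.05]
    - [0, 0, 0, 0, 0, 0, 0.05]
    - [0, 0, 0, 0, 0, 0, 0.05]
    - [0, 0, 0, 0, 0, 0, 0.05]
    - [0, 0, 0, 0, 0, 0, 0.05]
    - [0, 0, 0, 0, 0, 0, 0.05]
    - [0, 0, 0, 0, 0, 0, 0.05]
    - [0, 0, 0, 0, 0, 0, 0.05]
    - [0, 0, 0, 0, 0, 0, 0.05]

```text
t: 15.35
tcp_pos: [521.1, -12.1, 77.5]
eef_rot: [0.0, 0.32, 0.947, -0.0]
ft_force: [-1.8, -3.1, 5.5]
opening: 12.9
grip_force: 70.1
```

```bash
python3 st.py
```

```text
15.35 q7 0.669 [521.1 -12.1  77.5] yaw 142.68 F [-1.8  -3.06  5.49] T [-0.972  0.203  0.123] 12.855284009793696 70.05617933227768
```

Emit:
servo_tool:
  series:
    - [0, 0, 0, 0, 0, 0, 0.05]
    - [0, 0, 0, 0, 0, 0, 0.05]
    - [0, 0, 0, 0, 0, 0, 0.05]
    - [0, 0, 0, 0, 0, 0, 0.05]
    - [0, 0, 0, 0, 0, 0, 0.05]
    - [0, 0, 0, 0, 0, 0, 0.05]
    - [0, 0, 0, 0, 0, 0, 0.05]
    - [0, 0, 0, 0, 0, 0, 0.05]
    - [0, 0, 0, 0, 0, 0, 0.05]
    - [0, 0, 0, 0, 0, 0, 0.05]

```text
t: 16.18
tcp_pos: [521.1, -12.0, 77.5]
eef_rot: [0.0, 0.338, 0.941, -0.0]
ft_force: [-1.7, -4.0, 5.3]
opening: 13.2
grip_force: 69.9
```

```bash
python3 st.py
```

```text
16.1833 q7 0.634 [521.1 -12.   77.5] yaw 140.43 F [-1.66 -3.96  5.26] T [-0.924  0.216  0.29 ] 13.183247508028185 69.90707604874615
```

Emit:
servo_tool:
  series:
    - [0, 0, 0, 0, 0, 0, 0.05]
    - [0, 0, 0, 0, 0, 0, 0.05]
    - [0, 0, 0, 0, 0, 0, 0.05]
    - [0, 0, 0, 0, 0, 0, 0.05]
    - [0, 0, 0, 0, 0, 0, 0.05]
    - [0, 0, 0, 0, 0, 0, 0.05]
    - [0, 0, 0, 0, 0, 0, 0.05]
    - [0, 0, 0, 0, 0, 0, 0.05]
    - [0, 0, 0, 0, 0, 0, 0.05]
    - [0, 0, 0, 0, 0, 0, 0.05]

```text
t: 17.02
tcp_pos: [521.1, -12.0, 77.5]
eef_rot: [0.001, 0.356, 0.934, -0.001]
ft_force: [-1.1, -4.3, 5.3]
opening: 12.9
grip_force: 70.5
```

```bash
python3 st.py
```

```text
17.0167 q7 0.6 [521.1 -12.   77.5] yaw 138.28 F [-1.15 -4.26  5.33] T [-1.001  0.226  0.828] 12.947488531077084 70.46927648061683
```

Emit:
servo_tool:
  series:
    - [0, 0, 0, 0, 0, 0, 0.05]
    - [0, 0, 0, 0, 0, 0, 0.05]
    - [0, 0, 0, 0, 0, 0, 0.05]
    - [0, 0, 0, 0, 0, 0, 0.05]
    - [0, 0, 0, 0, 0, 0, 0.05]
    - [0, 0, 0, 0, 0, 0, 0.05]
    - [0, 0, 0, 0, 0, 0, 0.05]
    - [0, 0, 0, 0, 0, 0, 0.05]
    - [0, 0, 0, 0, 0, 0, 0.05]
    - [0, 0, 0, 0, 0, 0, 0.05]

```text
t: 17.85
tcp_pos: [521.2, -11.9, 77.5]
eef_rot: [0.001, 0.376, 0.927, -0.0]
ft_force: [-1.3, -4.7, 4.9]
opening: 13.3
grip_force: 70.2
```

```bash
python3 st.py
```

```text
17.85 q7 0.563 [521.2 -11.9  77.5] yaw 135.86 F [-1.34 -4.74  4.91] T [-1.064  0.219  0.368] 13.266365543084543 70.1552297954504
```

The torque dips at yaw 142.7° and peaks at 138.3°, so the middle of the notch is near 140.2°. I'll turn back to it and release.

Emit:
servo_tool:
  series:
    - [0, 0, 0, 0, 0, 0, -0.1]
    - [0, 0, 0, 0, 0, 0, -0.15]
    - [0, 0, 0, 0, 0, 0, -0.15]
    - [0, 0, 0, 0, 0, 0, -0.15]
    - [0, 0, 0, 0, 0, 0, -0.15]
    - [0, 0, 0, 0, 0, 0, -0.15]
    - [0, 0, 0, 0, 0, 0, -0.1]
    - [0, 0, 0, 0, 0, 0, 0]
    - [0, 0, 0, 0, 0, 0, 0]
    - [0, 0, 0, 0, 0, 0, 0]

```text
t: 18.68
tcp_pos: [521.1, -12.0, 77.5]
eef_rot: [0.0, 0.341, 0.94, -0.0]
ft_force: [-0.8, -3.8, 5.3]
opening: 13.2
grip_force: 69.9
```

```bash
python3 st.py
```

```text
18.6833 q7 0.63 [521.1 -12.   77.5] yaw 140.11 F [-0.84 -3.81  5.33] T [-0.976  0.217 -0.062] 13.200612812701861 69.90811040814151
```

Emit:
servo_tool:
  series:
    - [1, 0, 0, 0, 0, 0, 0]
    - [1, 0, 0, 0, 0, 0, 0]
    - [1, 0, 0, 0, 0, 0, 0]
    - [1, 0, 0, 0, 0, 0, 0]
    - [1, 0, 0, 0, 0, 0, 0]
    - [1, 0, 0, 0, 0, 0, 0]
    - [1, 0, 0, -0.3, 0, 0, 0]
    - [1, 0, 0, -0.7, 0, 0, 0]
    - [1, 0, 0, -0.8, 0, 0, 0]
    - [1, 0, 0, -0.8, 0, 0, 0]

```text
t: 19.52
tcp_pos: [520.6, -11.4, 143.0]
eef_rot: [-0.0, 0.34, 0.94, 0.0]
ft_force: [0.4, 0.4, 0.3]
opening: 85.7
grip_force: 0.0
```

Emit:
servo_tool:
  series:
    - [0, -0.4, -0.6, -0.2, 0, 0, 0]
    - [0, -0.5, -0.7, 0, 0, 0, 0]
    - [0, -0.5, -0.7, 0, 0, 0, 0]
    - [0, -0.5, -0.7, 0, 0, 0, 0]
    - [0, -0.5, -0.7, 0, 0, 0, 0]
    - [0, 0, 0, 0, 0, 0, 0]
    - [0, 0, 0, 0, 0, 0, 0]
    - [0, 0, 0, 0, 0, 0, 0]
    - [0, 0, 0, 0, 0, 0, 0]
    - [0, 0, 0, 0, 0, 0, 0]

```text
t: 20.35
tcp_pos: [512.7, -113.8, 147.2]
eef_rot: [0.0, 0.339, 0.941, 0.0]
ft_force: [0.2, -0.1, -0.7]
opening: -0.1
grip_force: 0.0
```

```bash
python3 st.py
python3 - <<'E'
from h import *
s=arm.state();c=arm.camera("wrist");b=arm.camera("side")
print(proj(c,np.array([*s['tcp_pos'][:2],s['tcp_pos'][2]-19])),proj(c,np.array([512.5,-117,70])))
g=blobs(c,(0,180,80),(5,255,255),(0,0,512,384),60)[0];print([(x,onz(c,*x[0],70).round(1)) for x in g])
cv2.imwrite("pics/w2.png",np.hstack([c["img"],b["img"][100:300,150:350].repeat(1,0)[:384]] if 0 else [c["img"]]))
E
```

```text
20.35 q7 0.897 [ 512.7 -113.8  147.2] yaw 140.32 F [ 0.21 -0.11 -0.67] T [-0.001 -0.011  0.016] -0.09296504349446089 0.0
(np.float64(255.86534709016567), np.float64(239.77331833597043)) (np.float64(252.16783344686826), np.float64(209.50072586352644))
[(([251.8, 208.2], 702), array([ 511.5, -116.5,   70. ]))]
```

View pics/w2.png

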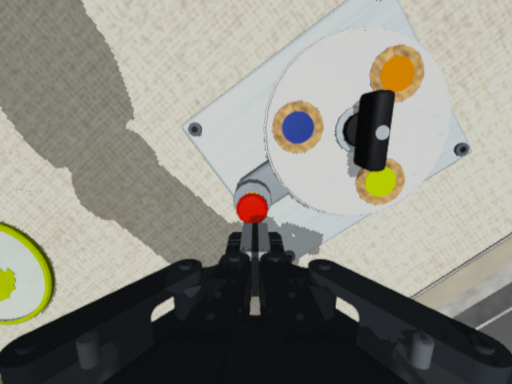

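The wrist view shows the red cap at (252,208), the platen knob free and the fingers shut. The pin is at (511.5,-116.5), so I'll centre on it and approach.

Emit:
servo_tool:
  series:
    - [0, -0.05, -0.11, 0.2, 0, 0, 0]
    - [0, 0, 0, 0.4, 0, 0, 0]
    - [0, 0, 0, 0.5, 0, 0, 0]
    - [0, 0, 0, 0.4, 0, 0, 0]
    - [0, 0, 0, 0.3, 0, 0, 0]
    - [0, 0, 0, 0.2, 0, 0, 0]
    - [0, 0, 0, 0.1, 0, 0, 0]
    - [0, 0, 0, 0.06, 0, 0, 0]
    - [0, 0, 0, 0, 0, 0, 0]
    - [0, 0, 0, 0, 0, 0, 0]

```text
t: 21.28
tcp_pos: [512.1, -118.2, 93.4]
eef_rot: [0.0, 0.34, 0.94, 0.0]
ft_force: [0.5, -0.6, 0.1]
opening: -0.0
grip_force: 0.0
```

Emit:
servo_tool:
  series:
    - [0, 0, 0, 0.02, 0, 0, 0]
    - [0, 0, 0, 0.02, 0, 0, 0]
    - [0, 0, 0, 0.02, 0, 0, 0]
    - [0, 0, 0, 0.02, 0, 0, 0]
    - [0, 0, 0, 0.02, 0, 0, 0]
    - [0, 0, 0, 0.02, 0, 0, 0]
    - [0, 0, 0, 0.02, 0, 0, 0]
    - [0, 0, 0, 0.02, 0, 0, 0]
    - [0, 0, 0, 0, 0, 0, 0]
    - [0, 0, 0, 0, 0, 0, 0]

```text
t: 22.12
tcp_pos: [511.7, -118.1, 89.0]
eef_rot: [0.0, 0.34, 0.94, -0.0]
ft_force: [-0.2, 0.2, -0.2]
opening: -0.1
grip_force: 0.0
```

Emit:
servo_tool:
  series:
    - [0, 0.03, 0.04, 0.02, 0, 0, 0]
    - [0, 0, 0, 0.02, 0, 0, 0]
    - [0, 0, 0, 0.02, 0, 0, 0]
    - [0, 0, 0, 0.02, 0, 0, 0]
    - [0, 0, 0, 0.01, 0, 0, 0]
    - [0, 0, 0, 0.01, 0, 0, 0]
    - [0, 0, 0, 0.01, 0, 0, 0]
    - [0, 0, 0, 0.01, 0, 0, 0]
    - [0, 0, 0, 0.01, 0, 0, 0]
    - [0, 0, 0, 0, 0, 0, 0]

```text
t: 22.95
tcp_pos: [511.9, -116.9, 85.8]
eef_rot: [0.0, 0.34, 0.94, 0.0]
ft_force: [0.8, -2.0, 1.0]
opening: -0.1
grip_force: 1.0
```

Emit:
servo_tool:
  series:
    - [0, 0, 0, 0.01, 0, 0, 0]
    - [0, 0, 0, 0.01, 0, 0, 0]
    - [0, 0, 0, 0.01, 0, 0, 0]
    - [0, 0, 0, 0.01, 0, 0, 0]
    - [0, 0, 0, 0.01, 0, 0, 0]
    - [0, 0, 0, 0.01, 0, 0, 0]
    - [0, 0, 0, 0.01, 0, 0, 0]
    - [0, 0, 0, 0.01, 0, 0, 0]
    - [0, 0, 0, 0, 0, 0, 0]
    - [0, 0, 0, 0, 0, 0, 0]

```text
t: 23.78
tcp_pos: [511.9, -116.9, 83.9]
eef_rot: [0.0, 0.34, 0.94, 0.0]
ft_force: [0.6, -2.4, 2.6]
opening: -0.1
grip_force: 1.4
```

```bash
python3 st.py
```

```text
23.7833 q7 0.86 [ 511.9 -116.9   83.9] yaw 140.2 F [ 0.58 -2.41  2.63] T [-0.324 -0.143  0.006] -0.09232792125510111 1.3734991513966577
```

Moving freely at 3 N and already past about 4–5 mm, so it is not blocked. I'll continue in small steps.

Emit:
servo_tool:
  series:
    - [0, 0, 0, 0.01, 0, 0, 0]
    - [0, 0, 0, 0.01, 0, 0, 0]
    - [0, 0, 0, 0.01, 0, 0, 0]
    - [0, 0, 0, 0.01, 0, 0, 0]
    - [0, 0, 0, 0.01, 0, 0, 0]
    - [0, 0, 0, 0.01, 0, 0, 0]
    - [0, 0, 0, 0, 0, 0, 0]
    - [0, 0, 0, 0, 0, 0, 0]
    - [0, 0, 0, 0, 0, 0, 0]
    - [0, 0, 0, 0, 0, 0, 0]

```text
t: 24.62
tcp_pos: [511.9, -116.9, 82.3]
eef_rot: [0.0, 0.34, 0.94, 0.0]
ft_force: [0.8, -1.0, 3.1]
opening: -0.3
grip_force: 1.3
```

```bash
python3 st.py
```

```text
24.6167 q7 0.859 [ 511.9 -116.9   82.3] yaw 140.19 F [ 0.81 -0.99  3.1 ] T [-0.406 -0.291  0.077] -0.30021935341927664 1.3452692323653537
```

Emit:
servo_tool:
  series:
    - [0, 0, 0, 0.01, 0, 0, 0]
    - [0, 0, 0, 0.01, 0, 0, 0]
    - [0, 0, 0, 0.01, 0, 0, 0]
    - [0, 0, 0, 0.01, 0, 0, 0]
    - [0, 0, 0, 0.01, 0, 0, 0]
    - [0, 0, 0, 0.01, 0, 0, 0]
    - [0, 0, 0, 0.01, 0, 0, 0]
    - [0, 0, 0, 0.01, 0, 0, 0]
    - [0, 0, 0, 0, 0, 0, 0]
    - [0, 0, 0, 0, 0, 0, 0]

```text
t: 25.45
tcp_pos: [511.9, -116.9, 80.3]
eef_rot: [0.0, 0.34, 0.94, 0.0]
ft_force: [0.9, -2.8, 3.6]
opening: -0.3
grip_force: 1.6
```

Emit:
servo_tool:
  series:
    - [0, 0, 0, 0.01, 0, 0, 0]
    - [0, 0, 0, 0.01, 0, 0, 0]
    - [0, 0, 0, 0.01, 0, 0, 0]
    - [0, 0, 0, 0.01, 0, 0, 0]
    - [0, 0, 0, 0.01, 0, 0, 0]
    - [0, 0, 0, 0.01, 0, 0, 0]
    - [0, 0, 0, 0, 0, 0, 0]
    - [0, 0, 0, 0, 0, 0, 0]
    - [0, 0, 0, 0, 0, 0, 0]
    - [0, 0, 0, 0, 0, 0, 0]

```text
t: 26.28
tcp_pos: [511.8, -116.9, 78.8]
eef_rot: [0.0, 0.34, 0.94, 0.0]
ft_force: [2.1, -1.0, 3.5]
opening: -0.0
grip_force: 1.6
```

Tip at about 60 mm, so the pin is about 10 mm down. Pressing to the bottom.

Emit:
servo_tool:
  series:
    - [0, 0, 0, 0.01, 0, 0, 0]
    - [0, 0, 0, 0.01, 0, 0, 0]
    - [0, 0, 0, 0.01, 0, 0, 0]
    - [0, 0, 0, 0.01, 0, 0, 0]
    - [0, 0, 0, 0.01, 0, 0, 0]
    - [0, 0, 0, 0.01, 0, 0, 0]
    - [0, 0, 0, 0.01, 0, 0, 0]
    - [0, 0, 0, 0.01, 0, 0, 0]
    - [0, 0, 0, 0, 0, 0, 0]
    - [0, 0, 0, 0, 0, 0, 0]

```text
t: 27.12
tcp_pos: [511.9, -116.9, 77.1]
eef_rot: [0.0, 0.34, 0.94, -0.0]
ft_force: [1.9, -0.9, 5.5]
opening: -0.0
grip_force: 2.7
```

Emit:
servo_tool:
  series:
    - [0, 0, 0, 0.01, 0, 0, 0]
    - [0, 0, 0, 0.01, 0, 0, 0]
    - [0, 0, 0, 0.01, 0, 0, 0]
    - [0, 0, 0, 0.01, 0, 0, 0]
    - [0, 0, 0, 0, 0, 0, 0]
    - [0, 0, 0, 0, 0, 0, 0]
    - [0, 0, 0, 0, 0, 0, 0]
    - [0, 0, 0, 0, 0, 0, 0]
    - [0, 0, 0, 0, 0, 0, 0]
    - [0, 0, 0, 0, 0, 0, 0]

```text
t: 27.95
tcp_pos: [511.9, -116.8, 77.0]
eef_rot: [0.0, 0.34, 0.94, -0.0]
ft_force: [-0.5, -0.1, 13.3]
opening: -0.3
grip_force: 6.3
```

Hard bottom at 77.0 mm (tip at 58 mm), so the pin is fully down. I'll retreat straight up and check.

Emit:
servo_tool:
  series:
    - [0, 0, 0, -0.1, 0, 0, 0]
    - [0, 0, 0, -0.3, 0, 0, 0]
    - [0, 0, 0, -0.6, 0, 0, 0]
    - [0, 0, 0, -0.8, 0, 0, 0]
    - [0, 0, 0, -0.8, 0, 0, 0]
    - [0, 0, 0, -0.8, 0, 0, 0]
    - [0, 0, 0, -0.4, 0, 0, 0]
    - [0, 0, 0, 0, 0, 0, 0]
    - [0, 0, 0, 0, 0, 0, 0]
    - [0, 0, 0, 0, 0, 0, 0]

```text
t: 28.78
tcp_pos: [510.5, -116.6, 169.4]
eef_rot: [-0.002, 0.34, 0.94, -0.0]
ft_force: [-0.5, 0.6, -0.3]
opening: -0.3
grip_force: 0.0
```

```bash
python3 st.py
python3 - <<'E'
from h import *
c=arm.camera("wrist")
g=blobs(c,(0,180,80),(5,255,255),(100,0,400,384),60)[0];print(g,proj(c,np.array([511.7,-116.7,58])),proj(c,np.array([511.7,-116.7,70])))
b=arm.camera("side");cv2.imwrite("pics/s2.png",cv2.resize(b["img"][140:260,190:330],None,fx=4,fy=4))
E
```

```text
28.7833 q7 0.913 [ 510.5 -116.6  169.4] yaw 140.2 F [-0.5   0.57 -0.3 ] T [ 0.031  0.018 -0.006] -0.32307371141443664 0.0
[([256.4, 196.5], 539)] (np.float64(256.4545952989334), np.float64(196.4503038652774)) (np.float64(256.52756261002276), np.float64(200.3501733793608))
```

View pics/s2.png

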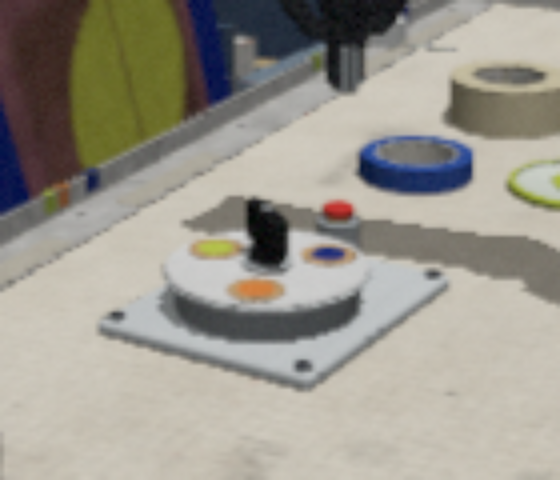

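The cap, at (340,210) in the crop, sits down on its housing. Its wrist-image position matches a height of 58 mm.

```bash
python3 -c "
from workcell import arm
print(arm.hand_in())"
```

```text
the job is handed in; nothing more can be done
None
```

The platen is in its notch and the red lock pin is fully down, staying there after the arm backed off; the ink jar, clamp and tape were left alone, and the job was handed in at about 29 s.

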